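# Fetch the V-block from behind the containers in the welding bench caddy

### The arm

A 6-joint arm with a two-finger parallel gripper is mounted at the origin on the work surface. World frame = base frame: x ahead of the robot, y to its left, z up, the work surface at z = 0. Lengths are in m, angles in degrees, forces in N, time in s.
With the tool pointing down it reaches from about 0.25 to 0.725 m from the base axis. Payload 9.7 kg.
Tool frame: the origin (TCP) lies midway between the tips of the shut fingers; the grasp point (between the pads) lies bot.grasp_offset behind it (bot.grasp_offset is the distance from the TCP to the grasp point, in m); x points along the fingers, y is the direction in which the jaws open and shut, and the axes are right-handed (so a half turn about x gives the same grasp; the last joint's range is limited). The gripper opens to 85 mm and grips with 20 to 120 N. Pads are 22 mm wide; open, the fingers measure 114 mm over their backs; the gripper's body (76 mm by 85 mm) begins 54 mm behind the grasp point. The pads swing forward as they close: fully open they stand 13 mm farther back than shut.
Start: joints at [-75, 4.979, 10.078, 95.1, 0, 90], TCP at [0.142, -0.531, 0.231] pointing down, gripper open.
Joint ranges: [-179.16, 179.16], [-48.56, 103.87], [-65.8, 70.77], [-126.05, 130.52], [-82.76, 87.17], [-180, 180]. Speed limits (degrees/s): [127.2, 127.2, 147.25, 180, 180, 180].

### API

Orientations are given as [roll, pitch, yaw] about the fixed x, y, z axes, in that order (R = Rz(yaw) Ry(pitch) Rx(roll)).
In Python, from workcell import status, camera, bot gives the robot as it stands.
- The arm moves only by the shell command python3 -m jog 'ROWS' [OPENING] [FORCE]. ROWS is text: rows parted by semicolons, each of 4 numbers parted by spaces: the shift along the tool's x, y, z in mm, then the turn about the tool's x in degrees. A call has exactly 8 rows; each row is the pose to reach, as a shift and turn from the pose commanded when the call began, along the tool's axes at that moment; what a row does not reach only later rows make up. A row lasts 1/8 s, in which the tool goes at most 62.5 mm and 10.7 degrees, less where a joint would pass 70% of its speed; a pose out of reach is approached as far as the arm can. A call with a gripper value outside its range is refused whole. OPENING is the opening, from 0 (shut) to 1 (fully open), set as the call begins (- or left out, the last holds). The fingers move at their own pace and stop on an object; FORCE is the grip in N (left out, the last holds). Time passes only in rows, so rows that repeat a pose let the fingers close, or fill a call up. It gives the time, the measured TCP pose, the force and the opening at its end, in the units of the state.
- status.get_obs(): the state, without advancing time (a new reading comes with each control period).
- camera(name): name is "scene" or "top" or "wrist"; returns a dict with "color" (400x640x3 uint8, red, green, blue), "vfov" (degrees; the focal length in pixels is half the picture's height over the tangent of half this angle, whatever the lens; pixels are square), "cx", "cy" (the principal point, pixels), "rvec" (rotation vector, rad) and "tvec" (3), from world to camera coordinates, as OpenCV has them. Camera axes: x right, y down, z forward; pixel columns grow to the right and rows downward; lengths in m; the calibration is good to about 2 mm. A picture is of the moment at which its call begins. There is no depth.
- bot.job_done(): hands the job in, once; it reports no verdict.
The state is a dict: "time": time; "q": joint angles; "qd": joint speeds; "joint_efforts": joint torques, N m; "ee_pos": TCP position; "tcp_rot": TCP orientation; "wrist_force": force on the tool from outside, world axes, zero at the start; "torque": the same for the moment, N m; "opening": finger opening in m.
Only numpy, scipy, OpenCV 4.12 (cv2) and the standard library are available. Lean on these libraries where they do the work, as an engineer would, in place of code of your own. Each camera call takes 0.05 s, during which the arm holds its last target. There are 200 camera calls.

### The job

Lift the three tall containers (spray can, square tin, spout bottle) out of the bench caddy and stand them on the plywood board; then take the V-block from the middle of the caddy's back row and set it, groove up, into the empty seat on the steel fixture plate, groove in line with the V-block that is clamped there. After that put each container back upright in the very compartment it came from. Keep the containers upright, and leave the jar and the box of copper tips in the caddy's front corners where they are.

Things in the scene. Friction and masses are not known exactly. Their poses are not given: they have to be found in the camera images.
- caddy: Fixed grey steel tray, 142 (x) by 212 (y) mm; 2 by 3 compartments 68 mm square, centres x = -35 (front), +35 (back row), y = -70, 0, 70 mm; floor 3 mm. Origin under its centre, x away from the robot. Partitions 18 mm high, front and sides 26, back wall 55. V-block in the back middle; containers in the other back places and the front middle, in any order. Yaw within 0.25 rad.
- can_mid (a point): Centre (half-way up, 70 mm above its foot) of the loose aluminium spray can: round body 54 mm in diameter up to 108 mm above its foot, then a shoulder and a white cap 37 mm in diameter up to 140 mm. z is its axis, up. 0.17 to 0.31 kg.
- tin_mid (a point): Centre (half-way up, 65 mm above its foot) of the loose rectangular tin: body 54 (its x) by 40 (its y) mm, 112 mm high, with a black screw cap 23 mm in diameter on top at x = +12 mm, up to 130 mm above its foot. z is up; its x lies within 0.15 rad of the caddy's x at the start. 0.18 to 0.34 kg.
- flask_mid (a point): Centre (half-way up, 65 mm above its foot) of the loose white plastic spout bottle: round body 50 mm in diameter up to 98 mm above its foot, then a shoulder, black collar and narrow conical spout up to 130 mm. z is its axis, up. 0.14 to 0.26 kg.
- vblock_mid (a point): Centre (half-way up, 24 mm above its foot) of the loose steel V-block, 60 (x) by 44 (y) by 48 (z) mm; 90-degree groove 36 mm wide along x in its top, z up, x along the caddy's x at the start. Its sides (y) have slots 5 mm high low down. 12 mm is free beside it in its compartment: grip it across y by the part above the 18 mm partitions. 0.47 to 0.63 kg.
- board: Fixed plywood board, 280 (x) by 120 (y) by 18 mm, lying on the bench to the left or the right of the caddy, its x axis pointing roughly away from the robot. Origin: centre of its underside; its top is 18 mm higher. Empty at the start.
- seat (a point): Centre of the empty seat, on top of the fixed steel plate (260 by 120 by 12 mm) that lies on the other side of the caddy than the board. x runs along the plate, away from the robot, to the clamped V-block (same size, centred 140 mm away). Two strips 8 mm high along x, inner faces at y = -28 and +28 mm; an end strip 8 mm high, its face at x = -38 mm. z up.
- jar_mid (a point): Centre (20 mm above its foot) of a low amber glass jar with a black lid, 53 mm in diameter and 40 mm high, in one front corner compartment of the caddy. Not to be disturbed.
- tipbox_mid (a point): Centre (16 mm above its foot) of a small black box of copper contact tips, 54 by 50 mm and 32 mm high over the tips, in the other front corner compartment of the caddy. Not to be disturbed.
There are look-alikes about, which are no part of the job. Leave any yellow look-alike of the part that bears can_mid alone. What is shaped like the part that bears vblock_mid but pink is not meant.

How it is judged:
By the outcome, as a careful person would: the job done as asked, in the order asked, and still so for the second after the job is handed in, with the robot touching nothing.
It also fails if it takes over 136 s, if anything falls off the work surface, if the arm or the gripper's body presses on something with over 40 N, if the wrist force passes 120 N, or if a joint passes its speed limit or range.

## Working session

There is one attempt and no reset: what is moved stays moved. The work goes in short steps, Python scripts to look and compute and a shell command to move; the robot and the scene stay as the last step left them, time stands still between calls to the robot, and variables do not carry over. Pictures are saved under pics/ and viewed, about 12 in all and at most 16, crops included, and the job is handed in when it is done.

```bash
ls; mkdir -p pics
cat > h.py <<'E'
import numpy as np, cv2
from workcell import status, camera, bot
def snap(n,f,crop=None,s=1):
    c=camera(n); im=c["color"][:,:,::-1]
    np.save("pics/"+f+".npy",im); 
    import pickle; pickle.dump({k:v for k,v in c.items() if k!="color"},open("pics/"+f+".pkl","wb"))
    if crop: im=im[crop[1]:crop[3],crop[0]:crop[2]]
    cv2.imwrite("pics/"+f+".png",cv2.resize(im,None,fx=s,fy=s,interpolation=cv2.INTER_CUBIC)); return c
def load(f):
    import pickle; return pickle.load(open("pics/"+f+".pkl","rb"))
def K(c):
    f=200/np.tan(np.radians(c["vfov"]/2)); return np.array([[f,0,c["cx"]],[0,f,c["cy"]],[0,0,1.]])
def ray(c,u,v):
    R=cv2.Rodrigues(np.array(c["rvec"],float))[0]; t=np.array(c["tvec"],float).ravel()
    return -R.T@t, R.T@np.linalg.inv(K(c))@np.array([u,v,1.])
def at(c,u,v,z):
    o,d=ray(c,u,v); return (o+d*(z-o[2])/d[2])
def px(c,P):
    return cv2.projectPoints(np.array(P,float).reshape(-1,3),np.array(c["rvec"],float),np.array(c["tvec"],float),K(c),None)[0].reshape(-1,2)
E
python3 - <<'E'
from h import *
print(status.get_obs(), bot.grasp_offset)
for n in("scene","top","wrist"):
    c=snap(n,n+"0"); print(n,{k:c[k] for k in c if k!="color"})
E
```

```text
pics
{'time': 0.0, 'q': array([-7.50007029e+01,  5.00964655e+00,  1.00314198e+01,  9.50990055e+01,
       -6.64864367e-04,  9.00010272e+01]), 'qd': array([ 0.01234483, -0.1146417 , -0.00861236,  0.02044611,  0.06344725,
       -0.02781473]), 'joint_efforts': array([ 1.78239621e-03, -5.20398259e+01,  4.64796174e+01,  1.66665047e-02,
        2.26756156e-04, -3.13314183e-05]), 'ee_pos': array([ 0.14227723, -0.53102468,  0.23056984]), 'tcp_rot': array([-89.50574693,  89.92276486, 105.49252337]), 'wrist_force': array([-0.0965388 , -1.24662203,  1.70806126]), 'torque': array([-0.02794568, -0.0327802 , -0.04405148]), 'opening': 0.08518556100475395} 0.0187
scene {'vfov': 55.10163961236436, 'cx': 320.79125758846476, 'cy': 201.8695215259666, 'rvec': array([ 1.31986134,  2.22756988, -0.95539781]), 'tvec': array([ 0.29089057, -0.31365521,  1.27812562])}
top {'vfov': 50.37850531316866, 'cx': 314.06140511858354, 'cy': 204.55936176934426, 'rvec': array([ 2.21900055, -2.18267095,  0.10819763]), 'tvec': array([-0.01644406,  0.5632615 ,  1.06209447])}
wrist {'vfov': 62.18701152851161, 'cx': 319.5696633802145, 'cy': 198.16233777856135, 'rvec': array([-2.28939801,  1.75810813,  0.27318909]), 'tvec': array([-0.55008398, -0.03743066,  0.38037635])}
```

View pics/scene0.png

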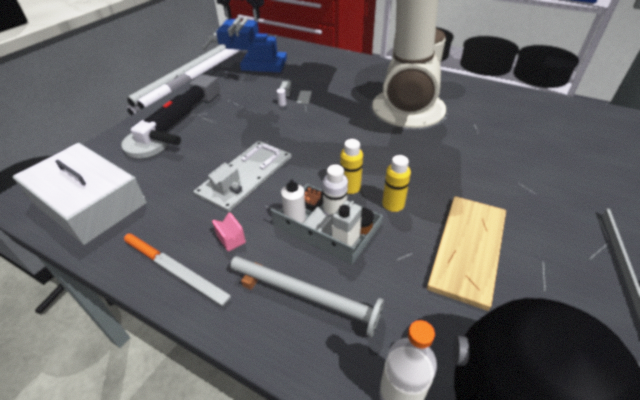

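View pics/top0.png

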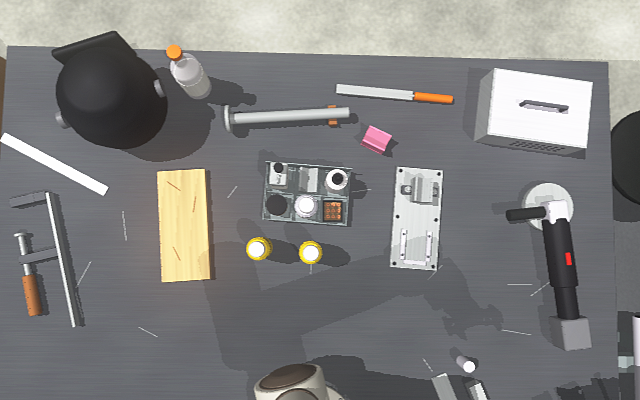

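Top view (+x up, +y left): the board is at (184,225) and the caddy at (307,194). In the caddy: tin back-left (279,172), V-block back-middle (310,178), flask back-right (336,179), can front-middle (305,206, silver), jar front-left, tip box front-right. The plate is at (417,218), with the empty seat near (417,246). Look-alikes are two yellow cans at (259,248) and (310,252) and a pink V-block at (377,138). The silver can and grey block inside the caddy are the ones meant. I'll confirm in an enlarged crop.

Run:
```python
from h import *
im=np.load("pics/top0.npy")
a=cv2.resize(im[152:272,250:450],None,fx=4,fy=4,interpolation=cv2.INTER_CUBIC); cv2.imwrite("pics/crop1.png",a)
c=load("top0")
print("cam",ray(c,320,200)[0])
for p in [(157,171),(206,168),(211,279),(162,282)]: print("board",at(c,*p,.018))
```

```text
cam [0.48934539 0.02458754 1.09795953]
board [0.64172926 0.39191233 0.018     ]
board [0.65187075 0.26902905 0.018     ]
board [0.37263775 0.24750503 0.018     ]
board [0.36376114 0.36837727 0.018     ]
```

View pics/crop1.png

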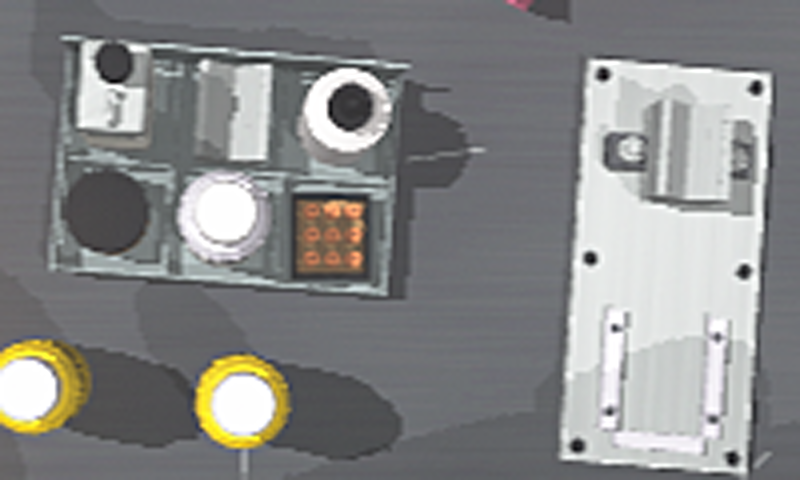

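```bash
cat >> h.py <<'E'
from scipy.spatial.transform import Rotation as Ro
from scipy.optimize import least_squares
def T(p,L):
    L=np.array(L,float); c,s=np.cos(p[2]),np.sin(p[2])
    return np.c_[p[0]+c*L[:,0]-s*L[:,1],p[1]+s*L[:,0]+c*L[:,1],L[:,2]]
def fit(c,L,uv,p0):
    r=least_squares(lambda p:(px(c,T(p,L))-uv).ravel(),p0); return r.x, np.abs(r.fun).max()
def cr(P): return np.array([250,152])+(np.array(P,float)+.5)/4-.5
def go(x,y,zg=None,yaw=None,ztcp=None):
    """shift (mm) in tool axes and turn to bring grasp point to x,y,zg with jaw axis at yaw+90 (mod 180)"""
    o=status.get_obs(); R=Ro.from_euler('xyz',o["tcp_rot"],degrees=True).as_matrix()
    d=np.array([x,y,ztcp if ztcp is not None else zg-bot.grasp_offset])-o["ee_pos"]
    j=np.degrees(np.arctan2(R[1,1],R[0,1])); s="t %.2f shift %s jaw %.1f"%(o["time"],np.round(1000*R.T@d,1),j)
    if yaw is not None:
        e=(np.degrees(yaw)+90-j+90)%180-90; s+=" turn %.1f"%(-e)   # tool x down: + turn = - world yaw
    print(s)
E
python3 - <<'E'
from h import *
c=load("top0")
o=status.get_obs(); print(np.round(Ro.from_euler('xyz',o["tcp_rot"],degrees=True).as_matrix(),3))
p,e=fit(c,[(.071,.106,.055),(.071,-.106,.055),(-.071,.106,.026),(-.071,-.106,.026)],cr([(62,37),(410,66),(50,270),(390,297)]),[.55,.05,0]); print("caddy",p,e)
q,e=fit(c,[(.13,.06,.012),(.13,-.06,.012),(-.13,-.06,.012),(-.13,.06,.012)],cr([(587,57),(772,72),(747,470),(558,460)]),[.5,-.2,0]); print("plate",q,e)
for n,P in [("stripL",[(628,312),(622,430)]),("stripR",[(706,322),(702,437)]),("end",[(612,432),(702,438)])]:
    for a in cr(P):
        w=at(c,*a,.02)[:2]-q[:2]; cs,s=np.cos(q[2]),np.sin(q[2]); print(n,[cs*w[0]+s*w[1],-s*w[0]+cs*w[1]])
b,e=fit(c,[(.14,.06,.018),(.14,-.06,.018),(-.14,-.06,.018),(-.14,.06,.018)],np.array([(157,171),(206,168),(211,279),(162,282.)]),[.5,.32,0]); print("board",b,e)
for n,P,z in [("can",(225,213),.143),("tincap",(114,62),.133),("flaskcollar",(351,107),.12),("flaskbody",(345,112),.1),("vb",(235,110),.051),("y1",(240,404),.14),("y2",(27,389),.14)]: print(n,at(c,*cr(P),z), )
print("nominal",{n:T(p,[(a,b_,0)])[0][:2] for n,a,b_ in[("tin",.035,.07),("vb",.035,0),("flask",.035,-.07),("can",-.035,0)]})
print([at(c,*cr(P),.115) for P in[(80,40),(152,42),(146,135),(75,130)]])
E
```

```text
[[-0.     0.259 -0.966]
 [ 0.001 -0.966 -0.259]
 [-1.    -0.001 -0.   ]]
caddy [ 0.58868835  0.01226447 -0.05930901] 1.0152950860366445
plate [ 0.53547026 -0.27087147 -0.06538921] 0.8551455132463843
stripL [np.float64(-0.03361897129493438), np.float64(0.024610331162990707)]
stripL [np.float64(-0.10847536161699585), np.float64(0.023507083717327636)]
stripR [np.float64(-0.03591232870603938), np.float64(-0.025750625089201704)]
stripR [np.float64(-0.10884338105708734), np.float64(-0.02776875416836562)]
end [np.float64(-0.11023660758527448), np.float64(0.029787733804079366)]
end [np.float64(-0.1094728158021757), np.float64(-0.027808418280748492)]
board [0.5075044  0.31921243 0.08033541] 0.6699271113689065
can [0.55393018 0.01490979 0.143     ]
tincap [0.63987905 0.07960547 0.133     ]
flaskcollar [ 0.6183742  -0.05734598  0.12      ]
flaskbody [ 0.61796628 -0.05549961  0.1       ]
vb [0.62420723 0.00885699 0.051     ]
y1 [0.44703983 0.00467805 0.14      ]
y2 [0.45369217 0.12377677 0.14      ]
nominal {'tin': array([0.62777601, 0.0800668 ]), 'vb': array([0.62362681, 0.01018987]), 'flask': array([ 0.61947761, -0.05968705]), 'can': array([0.55374989, 0.01433907])}
[array([0.65518806, 0.10063601, 0.115     ]), array([0.65487664, 0.05880208, 0.115     ]), array([0.6003677 , 0.06120494, 0.115     ]), array([0.60250263, 0.10233752, 0.115     ])]
```

Run:
```python
from h import *
go(.628,.080,yaw=-.059,ztcp=.215)
```

```text
t 0.15 shift [  16.2 -464.6 -627.3] jaw -75.0 turn 18.4
```

```bash
python3 -m jog '8 -45 -35 2; 8 -90 -80 4; 8 -125 -125 8; 8 -160 -180 12; 8 -200 -230 18; 12 -235 -280 18.4; 16 -270 -335 18.4; 16 -300 -385 18.4' 1 40
python3 - <<'E'
from h import *
go(.628,.080,yaw=-.059,ztcp=.215)
E
```

```text
time: 1.15
ee_pos: [0.4365, -0.141, 0.2151]
tcp_rot: [128.3, 90.0, -55.1]
wrist_force: [-0.2, -1.6, -0.2]
opening: 0.0855
t 1.15 shift [ 1.000e-01 -2.319e+02 -1.781e+02] jaw -93.4 turn -0.0
```

```bash
python3 -m jog '0 -35 -30 0; 0 -75 -60 0; 0 -115 -90 0; 0 -155 -120 0; 0 -195 -150 0; 0 -225 -175 0; 0 -232 -178 0; 0 -232 -178 0'
python3 - <<'E'
from h import *
go(.628,.080,yaw=-.059,ztcp=.215)
snap("wrist","w1")
E
```

```text
time: 2.15
ee_pos: [0.6281, 0.0286, 0.2148]
tcp_rot: [-85.8, 87.8, 95.9]
wrist_force: [-0.3, -0.0, -0.1]
opening: 0.0852
t 2.15 shift [  1.7 -51.4  -1.4] jaw -88.3 turn 5.1
```

View pics/w1.png

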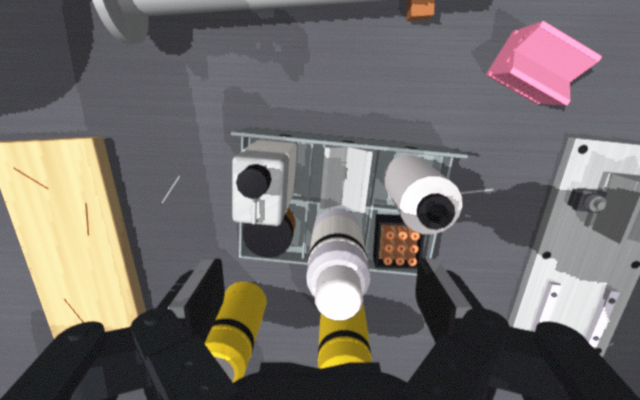

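The wrist view shows the tin at (262,190), can at (338,290), flask at (437,210) and V-block at (348,180), which matches the layout. The arm hasn't reached its target, so I'll let it settle.

```bash
python3 -m jog '0 0 0 0;0 0 0 0;0 0 0 0;0 0 0 0;0 0 0 0;0 0 0 0;0 0 0 0;0 0 0 0'
python3 - <<'E'
from h import *
go(.628,.080,yaw=-.059,ztcp=.215)
o=status.get_obs();print(o["q"],o["qd"])
E
```

```text
time: 3.2
ee_pos: [0.6284, 0.0283, 0.2153]
tcp_rot: [-87.4, 87.9, 94.3]
wrist_force: [-0.4, -0.3, -0.5]
opening: 0.0854
t 3.20 shift [  2.2 -51.6  -1.1] jaw -88.3 turn 5.0
[  1.60836037  16.01461644  20.9460242   95.03162476   2.14757514
 179.94265961] [-0.09601943  0.04361595  0.01762759 -0.01978746 -0.10211408 -0.03162833]
```

```bash
python3 -m jog '0 0 0 -10;0 0 0 -20.5;0 0 0 -31;0 0 0 -41.5;0 0 0 -52;0 0 0 -62.5;0 0 0 -73;0 0 0 -83.5'
python3 -m jog '0 0 0 -10.5;0 0 0 -21;0 0 0 -31.5;0 0 0 -42;0 0 0 -52.5;0 0 0 -63;0 0 0 -73.5;0 0 0 -84'
python3 - <<'E'
from h import *
go(.628,.080,yaw=-.059,ztcp=.215)
o=status.get_obs();print(o["q"],o["ee_pos"],Ro.from_euler('xyz',o["tcp_rot"],degrees=True).as_matrix()[:,0])
E
```

```text
time: 4.2
ee_pos: [0.6284, 0.0283, 0.2153]
tcp_rot: [-171.2, 87.8, 94.3]
wrist_force: [0.3, 0.1, -0.1]
opening: 0.0855
time: 5.2
ee_pos: [0.6284, 0.0283, 0.2153]
tcp_rot: [104.8, 87.9, 94.3]
wrist_force: [0.3, -0.1, 0.6]
opening: 0.0853
t 5.20 shift [ 2.2 50.7 -9.8] jaw 79.5 turn -7.1
[ 1.60899137 16.01430222 20.94523921 95.0307073   2.14574993 12.09696236] [0.62837822 0.02832596 0.2152574 ] [-0.00279072  0.03737803 -0.9992973 ]
```

```bash
python3 -m jog '0 0 0 -10.5;0 0 0 -21;0 0 0 -31.5;0 0 0 -42;0 0 0 -52.5;0 0 0 -63;0 0 0 -73.5;0 0 0 -84'
python3 -m jog '0 0 0 -10.5;0 0 0 -21;0 0 0 -31.5;0 0 0 -42;0 0 0 -52.5;0 0 0 -63;0 0 0 -73.5;0 0 0 -84' | tail -0
python3 - <<'E'
from h import *
go(.628,.080,yaw=-.059,ztcp=.215)
o=status.get_obs();print(o["time"],o["q"],o["ee_pos"],Ro.from_euler('xyz',o["tcp_rot"],degrees=True).as_matrix().round(4))
E
```

```text
time: 6.2
ee_pos: [0.6284, 0.0283, 0.2153]
tcp_rot: [20.7, 87.9, 94.2]
wrist_force: [0.4, 0.0, -0.7]
opening: 0.0854
t 7.20 shift [  2.2 -47.5  20.1] jaw -112.5 turn -19.1
7.2 [   1.60841817   16.01173683   20.94842113   95.0291679     2.14698291
 -155.90239262] [0.62840673 0.0283266  0.21531426] [[-0.0027 -0.3826 -0.9239]
 [ 0.0374 -0.9233  0.3822]
 [-0.9993 -0.0335  0.0168]]Exception ignored on flushing sys.stdout:
BrokenPipeError: [Errno 32] Broken pipe
```

```bash
python3 -m jog '0 0 0 -10;0 0 0 -20;0 30 -12 -20;0 60 -25 -20;0 90 -37 -20;0 110 -45 -20;0 125 -51 -20;0 140 -57 -20'
python3 - <<'E'
from h import *
go(.628,.080,yaw=-.059,ztcp=.215)
o=status.get_obs();print(o["time"],o["q"],o["ee_pos"],Ro.from_euler('xyz',o["tcp_rot"],degrees=True).as_matrix().round(4))
E
```

```text
time: 8.2
ee_pos: [0.6322, -0.0796, 0.2096]
tcp_rot: [-33.3, 89.6, 139.4]
wrist_force: [-0.2, 0.3, 0.6]
opening: 0.0854
t 8.20 shift [  -4.6 -157.8   24.6] jaw -97.3 turn -4.0
8.2 [  -7.27852134   17.39264251   22.03964172   94.98373913    0.22153288
 -179.94249547] [ 0.63222725 -0.0796384   0.20961475] [[-0.0053 -0.1277 -0.9918]
 [ 0.0046 -0.9918  0.1277]
 [-1.     -0.0039  0.0059]]
```

```bash
python3 -m jog '-5 0 0 10.5;-5 -20 3 21;-5 -40 6 31.5;-5 -60 9 42;-5 -80 12 52.5;-5 -110 16 63;-5 -140 21 73.5;-5 -157 24.6 84'
python3 - <<'E'
from h import *
go(.628,.080,yaw=-.059,ztcp=.215)
E
```

```text
time: 9.2
ee_pos: [0.6277, 0.0809, 0.2154]
tcp_rot: [48.9, 89.6, 137.3]
wrist_force: [-0.4, -0.3, 0.5]
opening: 0.0855
t 9.20 shift [ 0.4 -0.3 -0.9] jaw 178.4 turn -88.2
```

```bash
python3 -m jog '0 0 0 10.6;0 0 0 21.2;0 0 0 31.8;0 0 0 42.4;0 0 0 53;0 0 0 63.6;0 0 0 74.2;0 0 0 84.5'
python3 - <<'E'
from h import *
go(.628,.080,yaw=-.059,ztcp=.215)
snap("wrist","w2")
o=status.get_obs();print(o["time"],o["q"],o["ee_pos"],Ro.from_euler('xyz',o["tcp_rot"],degrees=True).as_matrix().round(4))
E
```

```text
time: 10.2
ee_pos: [0.6279, 0.0795, 0.2154]
tcp_rot: [134.0, 89.6, 137.9]
wrist_force: [0.1, 0.4, -0.0]
opening: 0.0851
t 10.20 shift [0.4 0.5 0.2] jaw 93.8 turn 7.2
10.25 [ 7.07820249 16.79341152 21.94437114 95.41526011  0.30491368  3.73697961] [0.62784955 0.07948858 0.21542464] [[-0.0052 -0.0583  0.9983]
 [ 0.0047  0.9983  0.0583]
 [-1.      0.005  -0.0049]]
```

View pics/w2.png

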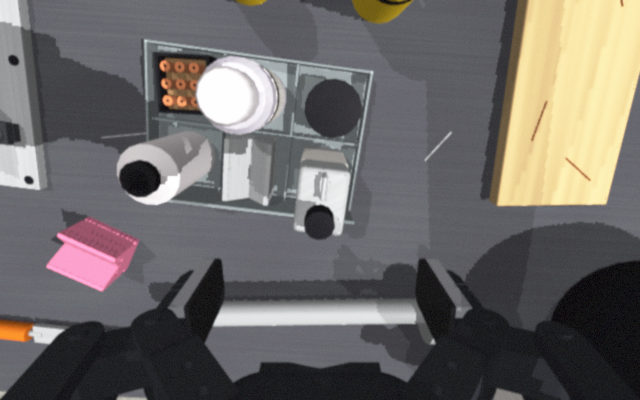

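The wrist picture (viewed 5) shows the tin cap at (319,222) and its top from (302,150) to (347,235). The can cap is at (226,95), the flask spout at (140,179), and the V-block top spans (228–270, 140–200).

Run:
```python
from h import *
c=load("w2")
for n,P,z in [("tincap",(319,222),.133),("can",(225,95),.143),("flask",(139,179),.13),("tA",(302,150),.115),("tB",(348,152),.115),("tC",(347,232),.115),("tD",(297,230),.115),("boardc",(497,205),.018)]: print(n,at(c,*P,z))
p,e=fit(c,[(.071,.106,.055),(.071,-.106,.055),(-.071,.106,.026),(-.071,-.106,.026)],np.array([(355,221),(148,203),(373,71),(145,39.)]),[.59,.01,-.06]); print("caddy",p,e)
print(px(c,T([.5887,.0123,-.0593],[(.071,.106,.055),(.071,-.106,.055),(-.071,.106,.026),(-.071,-.106,.026)])))
go(.628,.080,zg=.09,yaw=-.055)
```

```text
tincap [0.64115355 0.0799449  0.133     ]
can [0.55694456 0.01603615 0.143     ]
flask [ 0.61801574 -0.04898757  0.13      ]
tA [0.59241248 0.06428115 0.115     ]
tB [0.59167625 0.09817372 0.115     ]
tC [0.65522085 0.10320432 0.115     ]
tD [0.65604644 0.06352883 0.115     ]
boardc [0.65386617 0.27463608 0.018     ]
caddy [ 0.59347771  0.01770722 -0.03384726] 8.395052194995628
[[351.76531608 218.53124564]
 [131.31664382 192.78165453]
 [372.04843985  66.29776984]
 [142.00713508  34.88566187]]
t 10.25 shift [144.1  -0.2   0.9] jaw 93.3 turn 6.5
```

```bash
python3 -m jog '30 0 0 6.5; 65 0 0 6.5; 100 0 0 6.5; 125 0 0 6.5;138 0 0 6.5; 144 0 0 6.5;144 0 0 6.5;144 0 0 6.5' 1 40
python3 -m jog '0 0 0 0;0 0 0 0;0 0 0 0;0 0 0 0;0 0 0 0;0 0 0 0;0 0 0 0;0 0 0 0' 0 40
python3 - <<'E'
from h import *
go(.508,.319,yaw=.080,zg=.20)
E
```

```text
time: 11.25
ee_pos: [0.6276, 0.0801, 0.0726]
tcp_rot: [129.0, 89.6, 126.7]
wrist_force: [0.9, -0.4, -0.4]
opening: 0.0853
time: 12.25
ee_pos: [0.6272, 0.0801, 0.0717]
tcp_rot: [135.8, 89.6, 133.4]
wrist_force: [-0.4, 1.5, 6.4]
opening: 0.0396
t 12.25 shift [-107.8  234.4 -129.3] jaw 87.7 turn -6.9
```

```bash
python3 - <<'E'
from h import *
go(.582,.325,ztcp=.0877)
go(.582,.325,ztcp=.135)
E
python3 -m jog '-15 0 0 0;-35 0 0 0;-60 0 0 0;-75 0 0 0;-75 0 0 0;-75 0 0 0;-75 0 0 0;-75 0 0 0' 0 40
python3 - <<'E'
from h import *
go(.582,.325,ztcp=.0877)
o=status.get_obs();print(o["opening"],o["wrist_force"])
E
```

```text
t 12.25 shift [-14.5 242.9 -55.1] jaw 87.7
t 12.25 shift [-61.8 243.1 -55.4] jaw 87.7
time: 13.25
ee_pos: [0.6271, 0.0797, 0.1457]
tcp_rot: [146.0, 89.5, 143.6]
wrist_force: [-0.1, 0.6, -2.9]
opening: 0.0397
t 13.25 shift [ 59.5 243.1 -54.7] jaw 87.7
0.03969106951136901 [-0.09588921  0.59452329 -2.85502643]
```

```bash
python3 -m jog '0 35 -8 0;0 80 -18 0;0 130 -29 0;0 175 -39 0;0 210 -47 0;0 235 -53 0;0 243 -55 0;0 243 -55 0'
python3 -m jog '20 0 0 0;40 0 0 0;52 0 0 0;57 0 0 0;58 0 0 0;58.5 0 0 0;58.5 0 0 0;58.5 0 0 0'
python3 - <<'E'
from h import *
go(.582,.325,ztcp=.0877)
E
```

```text
time: 14.25
ee_pos: [0.5824, 0.3245, 0.1477]
tcp_rot: [143.1, 89.6, 140.8]
wrist_force: [-0.4, -0.7, -2.0]
opening: 0.0394
time: 15.25
ee_pos: [0.5821, 0.3251, 0.0897]
tcp_rot: [136.2, 89.6, 133.8]
wrist_force: [0.3, 0.2, -1.4]
opening: 0.0395
t 15.25 shift [ 2.  -0.1 -0.1] jaw 87.7
```

```bash
python3 -m jog '1 0 0 0;2 0 0 0;2 0 0 0;2 0 0 0;2 0 0 0;2 0 0 0;2 0 0 0;2 0 0 0'
python3 -m jog '0 0 0 0;0 0 0 0;0 0 0 0;0 0 0 0;-15 0 0 0;-45 0 0 0;-80 0 0 0;-105 0 0 0' 1 40
python3 - <<'E'
from h import *
snap("scene","s2",(240,110,520,320),2.8)
go(.619,-.057,ztcp=.19)
E
```

```text
time: 16.25
ee_pos: [0.582, 0.325, 0.0874]
tcp_rot: [139.6, 89.6, 137.2]
wrist_force: [0.3, -0.0, -2.7]
opening: 0.0396
time: 17.25
ee_pos: [0.5828, 0.3246, 0.1955]
tcp_rot: [118.6, 89.6, 116.3]
wrist_force: [0.3, 0.1, -1.1]
opening: 0.0855
t 17.30 shift [   5.8 -380.2   51.1] jaw 87.7
```

View pics/s2.png

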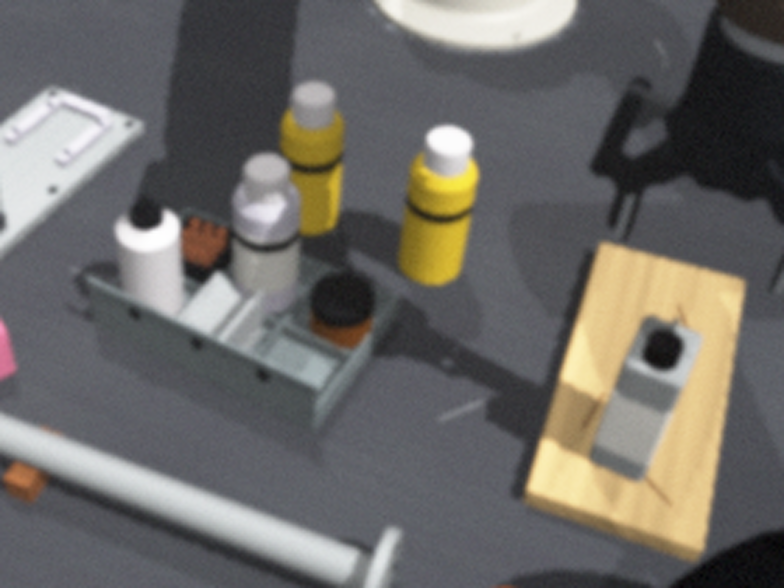

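The tin stands upright on the board at (648,400) in the crop, and the rest of the caddy is untouched. Flask next.

```bash
python3 -m jog '0 -40 5 0;0 -95 13 0;0 -155 21 0;0 -215 29 0;0 -275 37 0;0 -330 44 0;0 -370 50 0;0 -380 51 0'
python3 - <<'E'
from h import *
go(.6185,-.056,zg=.086)
c=snap("wrist","w3",None,1)
E
```

```text
time: 18.3
ee_pos: [0.6181, -0.0596, 0.191]
tcp_rot: [137.4, 89.6, 134.9]
wrist_force: [-0.1, 0.6, -1.0]
opening: 0.0854
t 18.30 shift [123.7   3.1   0.8] jaw 87.5
```

View pics/w3.png

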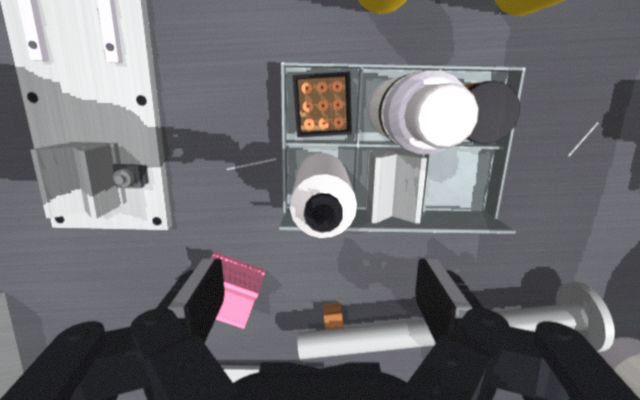

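The flask collar is at (323,212), nearly on the jaw midline at column 319.

```bash
python3 - <<'E'
from h import *
c=load("w3")
print(at(c,323,212,.12),at(c,323,203,.101))
p,e=fit(c,[(.071,.106,.055),(.071,-.106,.055),(-.071,.106,.026),(-.071,-.106,.026)],np.array([(515,231),(280,231),(524,67),(282,64.)]),[.59,.01,-.06]); print("caddy",p,e)
print("can",at(c,447,113,.143),"tilt",status.get_obs()["tcp_rot"])
E
python3 -m jog '25 3 0 0;60 3 0 0; 90 3 0 0; 110 3 0 0;120 3 0 0; 123 3 0 0;123.5 3 0 0;123.5 3 0 0'
python3 -m jog '0 0 0 0;0 0 0 0;0 0 0 0;0 0 0 0;0 0 0 0;0 0 0 0;0 0 0 0;0 0 0 0' 0 40
```

```text
[ 0.61978938 -0.05728952  0.12      ] [ 0.6195216  -0.05700996  0.101     ]
caddy [ 0.5932264   0.01376048 -0.05294616] 1.3841343183988783
can [0.55610264 0.01442996 0.143     ] tilt [138.35881577  89.62781895 135.89313442]
time: 19.35
ee_pos: [0.618, -0.0536, 0.0677]
tcp_rot: [132.6, 89.6, 130.3]
wrist_force: [0.0, -0.4, 0.6]
opening: 0.0856
time: 20.35
ee_pos: [0.6178, -0.054, 0.0674]
tcp_rot: [137.8, 89.6, 135.4]
wrist_force: [0.2, -2.9, 5.6]
opening: 0.0492
```

```bash
python3 -m jog '-15 0 0 0;-45 0 0 0;-80 0 0 0;-95 0 0 0;-95 10 0 0;-95 40 -2 0;-95 80 -3 0;-95 130 -5 0'
python3 - <<'E'
from h import *
go(.503,.318,ztcp=.162)
go(.503,.225,ztcp=.162)
E
```

```text
time: 21.35
ee_pos: [0.6176, 0.0772, 0.1604]
tcp_rot: [151.9, 89.5, 149.5]
wrist_force: [0.4, 0.3, -2.1]
opening: 0.0488
t 21.35 shift [   0.4  235.8 -124.5] jaw 87.6
t 21.35 shift [  -0.   142.9 -120.7] jaw 87.6
```

```bash
python3 -m jog '0 40 -32 0;0 85 -70 0;0 130 -108 0;0 165 -121 0;0 200 -123 0;0 228 -124 0;0 236 -124.5 0;0 236 -124.5 0'
python3 - <<'E'
from h import *
go(.503,.318,ztcp=.0674+.0155)
E
```

```text
time: 22.35
ee_pos: [0.5029, 0.317, 0.1629]
tcp_rot: [154.9, 89.5, 152.6]
wrist_force: [-0.4, 0.9, -2.4]
opening: 0.049
t 22.35 shift [80.   0.8  0.6] jaw 87.7
```

```bash
python3 -m jog '20 0 0 0;45 0 0 0;65 0 0 0;75 0 0 0;79 0 0 0;80 0 0 0;80 0 0 0;80 0 0 0'
python3 -m jog '0 0 0 0;0 0 0 0;0 0 0 0;-8 0 0 0;-30 0 0 0;-60 0 0 0;-90 0 0 0;-112 0 0 0' 1 40
python3 - <<'E'
from h import *
go(.555,.0145,ztcp=.19)
E
```

```text
time: 23.35
ee_pos: [0.5033, 0.3174, 0.0848]
tcp_rot: [133.0, 89.6, 130.6]
wrist_force: [-0.3, 0.4, -1.3]
opening: 0.0487
time: 24.35
ee_pos: [0.5039, 0.3168, 0.1984]
tcp_rot: [125.2, 89.6, 122.8]
wrist_force: [0.2, -0.2, -0.1]
opening: 0.0854
t 24.35 shift [   6.5 -300.    63.3] jaw 87.7
```

```bash
python3 -m jog '0 -40 8 0;0 -95 20 0;0 -155 33 0;0 -215 45 0;0 -265 56 0;0 -290 61 0;0 -300 63 0;0 -300 63 0'
python3 - <<'E'
from h import *
snap("wrist","w4"); snap("scene","s3")
a=np.load("pics/w4.npy"); b=np.load("pics/s3.npy")[110:320,240:520]
b=cv2.resize(b,(533,400)); cv2.imwrite("pics/m4.png",cv2.resize(np.hstack([a,b]),None,fx=.68,fy=.68,interpolation=cv2.INTER_AREA))
go(.555,.0145,zg=.098)
E
```

```text
time: 25.35
ee_pos: [0.5545, 0.0144, 0.1948]
tcp_rot: [137.2, 89.6, 134.8]
wrist_force: [0.2, 0.3, 0.5]
opening: 0.0856
t 25.45 shift [115.4  -1.3   1.2] jaw 87.7
```

View pics/m4.png

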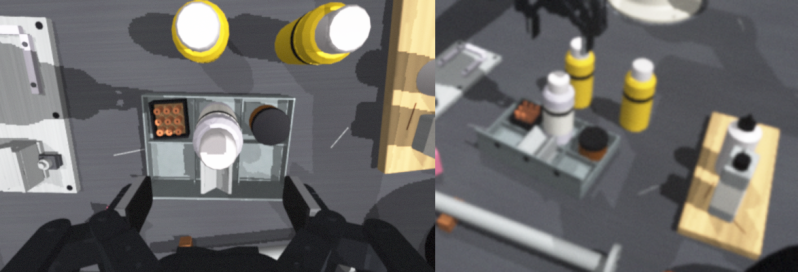

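Flask and tin stand on the board. The silver can's cap is at about (319,219) in the wrist picture, on the jaw midline. Descend and grip.

```bash
python3 - <<'E'
from h import *
print(at(load("w4"),319,219,.143))
E
python3 -m jog '25 0 0 0;60 0 0 0; 90 0 0 0; 105 0 0 0;112 0 0 0; 115 0 0 0;115.5 0 0 0;115.5 0 0 0'
python3 -m jog '0 0 0 0;0 0 0 0;0 0 0 0;0 0 0 0;0 0 0 0;0 0 0 0;0 0 0 0;0 0 0 0' 0 40
python3 - <<'E'
from h import *
go(.424,.312,ztcp=.19);go(.545,.22,ztcp=.19)
E
```

```text
[0.55384199 0.01408762 0.143     ]
time: 26.45
ee_pos: [0.5542, 0.0149, 0.0797]
tcp_rot: [133.0, 89.6, 130.7]
wrist_force: [0.7, 0.4, -0.2]
opening: 0.0852
time: 27.45
ee_pos: [0.5542, 0.015, 0.0795]
tcp_rot: [133.3, 89.6, 131.0]
wrist_force: [-0.4, 0.3, 5.1]
opening: 0.0525
t 27.45 shift [-108.5  292.  -142.7] jaw 87.7
t 27.45 shift [-109.4  205.   -18. ] jaw 87.7
```

```bash
python3 -m jog '-15 0 0 0;-50 0 0 0;-95 0 0 0;-135 0 0 0;-152 0 0 0;-155 25 -10 0;-155 65 -30 0;-155 110 -52 0'
python3 - <<'E'
from h import *
go(.424,.312,ztcp=.235)
E
```

```text
time: 28.45
ee_pos: [0.5065, 0.1268, 0.235]
tcp_rot: [144.0, 89.6, 141.6]
wrist_force: [-0.2, 0.8, -1.3]
opening: 0.0525
t 28.45 shift [  1.4 181.5 -90.2] jaw 87.6
```

```bash
python3 -m jog '0 45 -23 0;0 95 -47 0;0 140 -69 0;0 170 -84 0;0 181 -90 0;0 181.5 -90 0;0 181.5 -90 0;0 181.5 -90 0'
python3 - <<'E'
from h import *
go(.424,.312,ztcp=.0795+.0155)
E
```

```text
time: 29.45
ee_pos: [0.4252, 0.3103, 0.2362]
tcp_rot: [140.2, 89.6, 137.8]
wrist_force: [-0.2, 0.5, -3.0]
opening: 0.0529
t 29.45 shift [141.2   1.   -0.5] jaw 87.6
```

```bash
python3 -m jog '35 0 0 0;80 0 0 0;115 0 0 0;133 0 0 0;139 0 0 0;141 0 0 0;141.5 0 0 0;141.5 0 0 0'
python3 -m jog '0 0 0 0;0 0 0 0;0 0 0 0;-8 0 0 0;-30 0 0 0;-60 0 0 0;-90 0 0 0;-115 0 0 0' 1 40
python3 - <<'E'
from h import *
go(.624,.0095,ztcp=.21,yaw=-.059)
E
```

```text
time: 30.45
ee_pos: [0.4242, 0.3122, 0.0955]
tcp_rot: [129.6, 89.6, 127.2]
wrist_force: [0.5, -0.2, -2.6]
opening: 0.0525
time: 31.45
ee_pos: [0.4246, 0.3114, 0.2115]
tcp_rot: [129.4, 89.6, 127.1]
wrist_force: [-0.2, 0.8, -0.1]
opening: 0.0852
t 31.45 shift [  -1.  -293.5  211.5] jaw 87.7 turn 1.1
```

```bash
python3 -m jog '0 -35 25 0;0 -85 61 0;0 -135 97 1;0 -185 133 1;0 -235 169 1;0 -275 198 1;0 -292 211 1;0 -293.5 211.5 1'
python3 - <<'E'
from h import *
snap("wrist","w5"); snap("scene","s5")
a=np.load("pics/w5.npy"); b=np.load("pics/s5.npy")[110:320,240:520]
b=cv2.resize(b,(533,400)); cv2.imwrite("pics/m5.png",cv2.resize(np.hstack([a,b]),None,fx=.68,fy=.68,interpolation=cv2.INTER_AREA))
go(.624,.0095,ztcp=.019)
E
```

```text
time: 32.45
ee_pos: [0.6242, 0.0088, 0.2069]
tcp_rot: [142.8, 89.6, 139.3]
wrist_force: [0.3, 0.4, -0.1]
opening: 0.0855
t 32.55 shift [188.4  -1.6   1.5] jaw 86.7
```

View pics/m5.png

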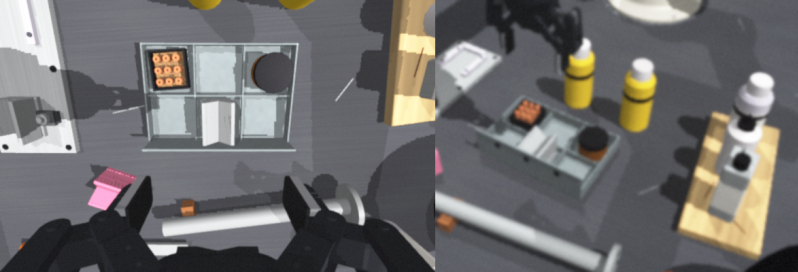

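All three containers stand on the board. The V-block's top spans about (297–348, 143–213) in the wrist picture, and the grey block in the caddy is the only one meant (not the pink one).

```bash
python3 - <<'E'
from h import *
c=load("w5")
P=[at(c,u/.68,v/.68,.051) for u,v in[(203,97),(233,101),(237,145),(202,145)]]; print(np.round(P,4),np.mean(P,0))
E
python3 -m jog '35 -1 0 0;85 -1 0 0; 130 -1 0 0; 160 -1 0 0;178 -1 0 0; 183 -1 0 0;185 -1 0 0;185 -1 0 0' 1 70
python3 - <<'E'
from h import *
go(.624,.0095,ztcp=.019)
E
```

```text
[[ 0.5888 -0.0075  0.051 ]
 [ 0.5965  0.0318  0.051 ]
 [ 0.6588  0.0349  0.051 ]
 [ 0.6557 -0.0143  0.051 ]] [0.62493626 0.01122473 0.051     ]
time: 33.55
ee_pos: [0.6235, 0.0095, 0.0233]
tcp_rot: [129.7, 89.7, 126.4]
wrist_force: [0.2, 0.3, -0.1]
opening: 0.0854
t 33.55 shift [4.3 0.  0.5] jaw 86.7
```

```bash
python3 -m jog '2 0 0.5 0;4 0 0.5 0; 4 0 0.5 0; 4 0 0.5 0;4 0 0.5 0; 4 0 0.5 0;4 0 0.5 0;4 0 0.5 0' 0 80
python3 -m jog '-5 0 0 0;-20 0 0 0; -45 0 0 0; -70 0 0 0;-90 0 0 0;-95 0 0 0;-95 0 0 0;-95 0 0 0'
python3 - <<'E'
from h import *
q=[.5355,-.2709,-.0654]
s=T(q,[(-.072,-.001,0)])[0]; print(s)
go(s[0],s[1],ztcp=.115,yaw=-.065)
E
```

```text
time: 34.55
ee_pos: [0.6235, 0.0094, 0.0183]
tcp_rot: [138.6, 89.6, 135.2]
wrist_force: [0.5, 1.3, 2.6]
opening: 0.0429
time: 35.55
ee_pos: [0.6233, 0.0089, 0.112]
tcp_rot: [148.6, 89.5, 145.3]
wrist_force: [1.1, -0.2, -5.4]
opening: 0.0429
[ 0.46358857 -0.26719242  0.        ]
t 35.55 shift [  -3.2 -284.9 -143.5] jaw 86.7 turn 0.4
```

```bash
python3 -m jog '-10 -20 -5 0.5;-20 -55 -25 0.5; -30 -95 -50 0.5; -40 -135 -80 0.5;-45 -170 -110 0.5;-45 -190 -130 0.5;-45 -195 -140 0.5;-45 -195 -140 0.5'
python3 - <<'E'
from h import *
snap("wrist","w6",(0,0,460,340),1.7)
go(.464,-.267,ztcp=.115,yaw=-.065)
E
```

```text
time: 36.55
ee_pos: [0.4726, -0.1781, 0.1582]
tcp_rot: [139.3, 89.6, 135.4]
wrist_force: [-0.3, 0.4, -5.2]
opening: 0.0428
t 36.60 shift [ 42.7 -89.9  -2.9] jaw 86.1 turn -0.1
```

View pics/w6.png

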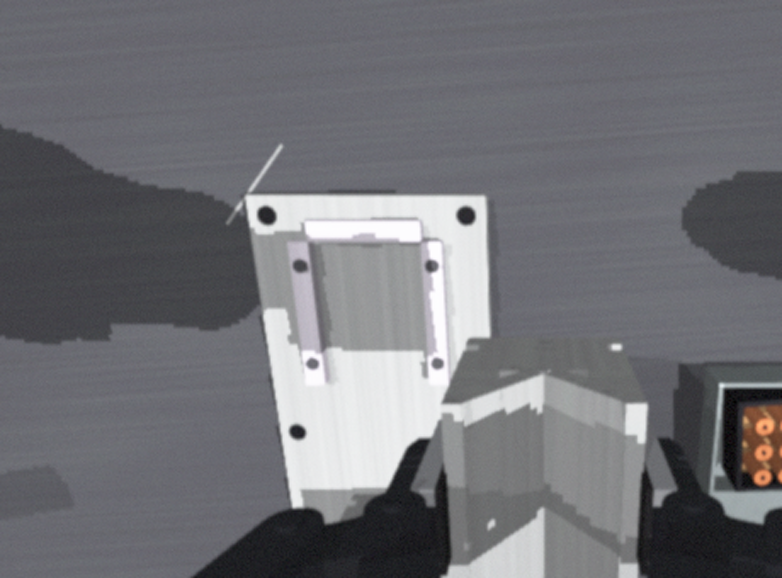

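Run:
```python
from h import *
c=load("w6"); f=lambda u,v:((u+.5)/1.7-.5,(v+.5)/1.7-.5)
W={}
for n,u,v,z in[("cL",247,196,.012),("cR",487,196,.012),("pL",293,500,.012),("pR",491,330,.012),("Lt",308,242,.02),("Lb",325,352,.02),("Rt",422,242,.02),("Rb",428,352,.02),("Et",306,237,.02),("Et2",421,237,.02),("Eb",365,242,.012),("hole1",267,215,.012),("hole2",466,215,.012)]:
    W[n]=at(c,*f(u,v),z)[:2]; print(n,W[n].round(4))
for n,a,b in[("plateL","cL","pL"),("plateR","cR","pR"),("L","Lt","Lb"),("R","Rt","Rb")]:
    d=W[b]-W[a]; print(n,"yaw",np.arctan2(d[1],d[0]))
d=W["cR"]-W["cL"]; print(np.linalg.norm(d),"yaw",np.arctan2(d[1],d[0])-np.pi/2); d=W["Rt"]-W["Lt"]; print(np.linalg.norm(d))
# from top crop
c2=load("top0"); print("top est seat yaw -.065: ", T([.5355,-.2709,-.0654],[(-.072,-.001,0)])[0])
y=-.062; u=np.array([np.cos(y),np.sin(y)]); v=np.array([-u[1],u[0]])
mid=(W["Lt"]+W["Rt"]+W["Lb"]+W["Rb"])/4; E=(W["Et"]+W["Et2"])/2
s=mid+u*((E-mid)@u+.038); print("seat wrist",s, mid)
o=status.get_obs(); B=[at(c,*f(*p),.158) for p in []]
```

```text
cL [ 0.4038 -0.3208]
cR [ 0.412  -0.2018]
pL [ 0.5771 -0.3327]
pR [ 0.4815 -0.2065]
Lt [ 0.4275 -0.2916]
Lb [ 0.485  -0.2937]
Rt [ 0.4315 -0.2353]
Rb [ 0.4888 -0.2398]
Et [ 0.425  -0.2921]
Et2 [ 0.429  -0.2355]
Eb [ 0.4304 -0.266 ]
hole1 [ 0.4136 -0.3129]
hole2 [ 0.4205 -0.2132]
plateL yaw -0.06878113800937413
plateR yaw -0.06791979599932989
L yaw -0.03725578324164828
R yaw -0.07790321733874944
0.11929157862421993 yaw -0.06918430361561967
0.056413255945442074
top est seat yaw -.065:  [ 0.46358857 -0.26719242  0.        ]
seat wrist [ 0.46497181 -0.26554066] [ 0.45821213 -0.26512102]
```

```bash
python3 - <<'E'
from h import *
go(.464,-.2665,ztcp=.06,yaw=-.067)
E
python3 -m jog '0 -20 -1 0;10 -50 -2 0; 30 -75 -3 0; 50 -86 -3 0;70 -89.5 -3 0;90 -89.5 -3 0;97 -89.5 -3 0;97 -89.5 -3 0'
python3 - <<'E'
from h import *
go(.464,-.2665,ztcp=.0278,yaw=-.067)
E
```

```text
t 36.60 shift [ 97.7 -89.6  -2.6] jaw 86.1 turn -0.0
time: 37.6
ee_pos: [0.4638, -0.266, 0.0604]
tcp_rot: [142.0, 89.6, 138.2]
wrist_force: [0.5, 0.1, -4.2]
opening: 0.0428
t 37.60 shift [32.6 -0.7  0.4] jaw 86.2 turn 0.1
```

```bash
python3 -m jog '8 -0.5 0 0;18 -0.5 0 0;26 -0.5 0 0;30 -0.5 0 0;32 -0.5 0 0;32.5 -0.5 0 0;32.5 -0.5 0 0;32.5 -0.5 0 0'
python3 -m jog '0.5 0 0 0;1 0 0 0;1 0 0 0;1 0 0 0;1 0 0 0;1 0 0 0;1 0 0 0;1 0 0 0'
python3 - <<'E'
from h import *
go(.464,-.2665,ztcp=.0278,yaw=-.067)
E
```

```text
time: 38.6
ee_pos: [0.4634, -0.2669, 0.0284]
tcp_rot: [140.8, 89.6, 136.9]
wrist_force: [0.8, 0.4, -4.6]
opening: 0.0427
time: 39.6
ee_pos: [0.4633, -0.2668, 0.0273]
tcp_rot: [141.1, 89.6, 137.3]
wrist_force: [-1.0, 0.4, -0.7]
opening: 0.043
t 39.60 shift [-0.5  0.4  0.6] jaw 86.2 turn 0.0
```

```bash
python3 -m jog '0 0 0 0;0 0 0 0;0 0 0 0;0 0 0 0;-15 0 0 0;-50 0 0 0;-100 0 0 0;-150 0 0 0' 1 40
python3 -m jog '-20 20 0 0;-30 50 0 0;-30 60 0 0;-30 60 0 0;-30 60 0 0;-30 60 0 0;-30 60 0 0;-30 60 0 0'
python3 - <<'E'
from h import *
snap("wrist","w7",(0,0,460,340),1.7)
go(.4242,.3122,ztcp=.21)
E
```

```text
time: 40.6
ee_pos: [0.4639, -0.2674, 0.1798]
tcp_rot: [139.8, 89.6, 135.9]
wrist_force: [0.5, -0.4, 0.0]
opening: 0.0854
time: 41.6
ee_pos: [0.4682, -0.208, 0.2073]
tcp_rot: [142.1, 89.6, 138.3]
wrist_force: [-0.6, 0.5, -0.4]
opening: 0.0857
t 41.65 shift [ 1.000e-01  5.161e+02 -7.880e+01] jaw 86.2
```

View pics/w7.png

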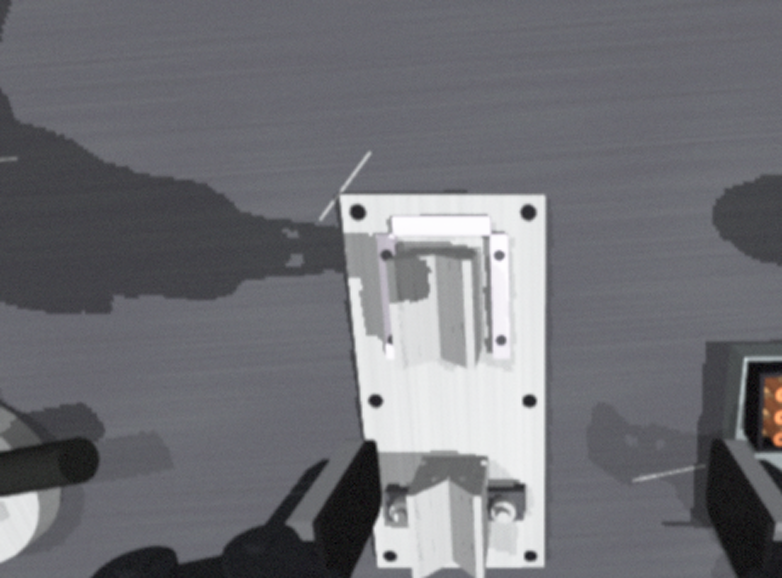

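The V-block sits groove-up between the strips. Its valley runs (435,257)→(443,343) in the crop, and the clamped block's valley passes (449,480)→(455,560).

```bash
python3 - <<'E'
from h import *
c=load("w7"); f=lambda u,v:((u+.5)/1.7-.5,(v+.5)/1.7-.5)
y=-.067; s=np.array([.4645,-.2663])
for n,p,z in[("far",(435,257),.042),("near",(443,343),.042),("cl1",(449,480),.042),("cl2",(455,560),.042),("topNL",(403,362),.06),("topNR",(480,367),.06),("topBL",(388,250),.06),("topBR",(474,255),.06),("stripL",(395,235),.02),("stripR",(490,235),.02)]:
    w=at(c,*f(*p),z)[:2]-s; print(n,w@[np.cos(y),np.sin(y)],w@[-np.sin(y),np.cos(y)])
E
python3 -m jog '0 40 -5 0;0 95 -15 0;0 155 -25 0;0 215 -35 0;0 275 -45 0;0 335 -55 0;0 395 -65 0;0 440 -70 0'
python3 - <<'E'
from h import *
go(.4242,.3122,ztcp=.21,yaw=-.042)
E
```

```text
far -0.02568644228072739 -0.0005788617682427384
near 0.023779978432626022 0.001139200974379283
cl1 0.11301844112343698 5.826951984398961e-05
cl2 0.17219289907427138 0.0009663329486879356
topNL 0.028854360682206277 -0.017958430245037488
topNR 0.03187286033150115 0.02393941026949054
topBL -0.03220267239596102 -0.02109557470700384
topBR -0.029549507436816377 0.022964098493992932
stripL -0.03501650712040397 -0.027171903724714997
stripR -0.034924071064182376 0.027905279727415716
time: 42.65
ee_pos: [0.4271, 0.2382, 0.2099]
tcp_rot: [137.2, 89.6, 133.4]
wrist_force: [0.2, -1.6, -0.0]
opening: 0.0854
t 42.65 shift [ 0.3 73.6 -7.7] jaw 86.3 turn -1.3
```

Within 1 mm of line and centred. Now put the can back.

```bash
python3 -m jog '0 35 -4 -1.3;0 65 -7 -1.3;0 73.6 -7.7 -1.3;25 73.6 -7.7 -1.3;65 73.6 -7.7 -1.3;98 73.6 -7.7 -1.3;112 73.6 -7.7 -1.3;115 73.6 -7.7 -1.3' 1 40
python3 -m jog '0 0 0 0;0 0 0 0;0 0 0 0;0 0 0 0;0 0 0 0;0 0 0 0;0 0 0 0;0 0 0 0' 0 40
python3 -m jog '-15 0 0 0;-50 0 0 0;-95 0 0 0;-130 0 0 0;-140 0 0 0;-140 0 0 0;-140 0 0 0;-140 0 0 0'
python3 - <<'E'
from h import *
go(.5542,.0147,ztcp=.235)
E
```

```text
time: 43.65
ee_pos: [0.4244, 0.3099, 0.0951]
tcp_rot: [144.3, 89.6, 141.8]
wrist_force: [-0.7, 0.2, 1.0]
opening: 0.0853
time: 44.65
ee_pos: [0.4251, 0.3109, 0.0967]
tcp_rot: [119.2, 89.6, 116.6]
wrist_force: [-0.4, -0.2, 6.6]
opening: 0.0526
time: 45.65
ee_pos: [0.4248, 0.3094, 0.2338]
tcp_rot: [155.5, 89.6, 152.9]
wrist_force: [-0.8, 0.4, -1.8]
opening: 0.0523
t 45.65 shift [  -3.2 -288.7  142.3] jaw 87.5
```

```bash
python3 -m jog '-3 -35 17 0;-3 -85 42 0;-3 -140 69 0;-3 -195 96 0;-3 -240 118 0;-3 -275 135 0;-3 -287 141.5 0;-3 -288.7 142.3 0'
python3 -m jog '0 0 0 0;25 0 0 0;60 0 0 0;95 0 0 0;120 0 0 0;130 0 0 0;132 0 0 0;132 0 0 0'
python3 - <<'E'
from h import *
go(.555,.0147,ztcp=.0815)
E
```

```text
time: 46.65
ee_pos: [0.5545, 0.0147, 0.2354]
tcp_rot: [144.5, 89.5, 141.9]
wrist_force: [-0.6, 0.7, -2.2]
opening: 0.0526
time: 47.65
ee_pos: [0.5543, 0.0159, 0.1051]
tcp_rot: [130.4, 89.6, 127.9]
wrist_force: [0.7, -0.2, -3.1]
opening: 0.0529
t 47.65 shift [23.6 -1.3  0.8] jaw 87.5
```

```bash
python3 -m jog '6 -1 0.5 0;14 -1 0.5 0;20 -1 0.5 0;22 -1 0.5 0;23 -1 0.5 0;23.5 -1 0.5 0;23.5 -1 0.5 0;23.5 -1 0.5 0'
python3 -m jog '0 0 0 0;0 0 0 0;0 0 0 0;-8 0 0 0;-30 0 0 0;-60 0 0 0;-90 0 0 0;-120 0 0 0' 1 40
python3 - <<'E'
from h import *
go(.504,.3174,ztcp=.2)
E
```

```text
time: 48.65
ee_pos: [0.5545, 0.0147, 0.0818]
tcp_rot: [131.8, 89.6, 129.2]
wrist_force: [-3.1, 0.2, 6.5]
opening: 0.0525
time: 49.65
ee_pos: [0.5548, 0.0141, 0.2021]
tcp_rot: [136.3, 89.6, 133.7]
wrist_force: [-0.3, -0.1, -0.3]
opening: 0.0852
t 49.65 shift [  3.8 300.7 -64.2] jaw 87.5
```

```bash
python3 -m jog '0 40 -8 0;0 95 -20 0;0 155 -33 0;0 215 -46 0;0 265 -57 0;0 293 -63 0;0 300.7 -64 0;0 300.7 -64 0'
python3 - <<'E'
from h import *
snap("scene","s8",(240,110,520,320),2.4)
go(.5035,.3174,ztcp=.083)
E
```

```text
time: 50.65
ee_pos: [0.5043, 0.3172, 0.2024]
tcp_rot: [140.5, 89.6, 138.0]
wrist_force: [-0.2, -0.1, -0.0]
opening: 0.0854
t 50.70 shift [119.4   0.2  -0.3] jaw 87.4
```

View pics/s8.png

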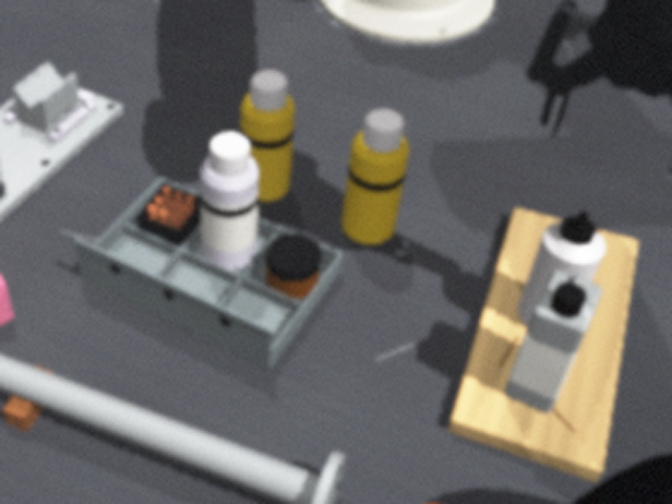

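The can is upright in the front-middle compartment at (230,215) in the crop, with the flask and tin still on the board.

```bash
python3 -m jog '25 0 0 0;60 0 0 0;90 0 0 0;110 0 0 0;118 0 0 0;119.5 0 0 0;119.5 0 0 0;119.5 0 0 0' 1 40
python3 -m jog '0 0 0 0;0 0 0 0;0 0 0 0;0 0 0 0;0 0 0 0;0 0 0 0;0 0 0 0;0 0 0 0' 0 40
python3 -m jog '-15 0 0 0;-45 0 0 0;-80 0 0 0;-95 0 0 0;-95 -10 0 0;-95 -30 0 0;-95 -60 0 0;-95 -93 4 0'
python3 - <<'E'
from h import *
go(.6178,.08,ztcp=.178)
go(.619,-.057,ztcp=.178)
E
```

```text
time: 51.7
ee_pos: [0.504, 0.3181, 0.0837]
tcp_rot: [128.9, 89.6, 126.3]
wrist_force: [-0.2, -0.5, -0.8]
opening: 0.0852
time: 52.7
ee_pos: [0.5038, 0.3179, 0.0832]
tcp_rot: [136.0, 89.6, 133.5]
wrist_force: [-1.2, -3.4, 5.2]
opening: 0.0491
time: 53.7
ee_pos: [0.503, 0.2222, 0.1757]
tcp_rot: [156.2, 89.5, 153.7]
wrist_force: [0.4, 0.0, -1.5]
opening: 0.0489
t 53.70 shift [  -3.7 -137.   120.9] jaw 87.5
t 53.70 shift [  -4.2 -273.9  128.2] jaw 87.5
```

```bash
python3 -m jog '-3 -25 35 0;-3 -60 75 0;-3 -98 108 0;-3 -137 121 0;-3 -180 123 0;-3 -225 126 0;-3 -262 127.5 0;-3 -274 128 0'
python3 -m jog '0 0 0 0;15 0 0 0;35 0 0 0;52 0 0 0;62 0 0 0;66 0 0 0;67 0 0 0;67 0 0 0'
python3 - <<'E'
from h import *
go(.619,-.057,ztcp=.0685)
E
```

```text
time: 54.7
ee_pos: [0.6184, -0.058, 0.1769]
tcp_rot: [150.6, 89.5, 147.9]
wrist_force: [0.2, -0.2, -2.6]
opening: 0.0493
time: 55.7
ee_pos: [0.6197, -0.0547, 0.1119]
tcp_rot: [135.0, 89.6, 132.5]
wrist_force: [-0.6, -0.2, -2.6]
opening: 0.0491
t 55.70 shift [43.4 -2.5 -0.4] jaw 87.5
```

```bash
python3 -m jog '10 -1 0 0;22 -2 0 0;33 -2 0 0;40 -2 0 0;43 -2 0 0;43.5 -2 0 0;43.5 -2 0 0;43.5 -2 0 0'
python3 -m jog '0 0 0 0;0 0 0 0;0 0 0 0;-8 0 0 0;-30 0 0 0;-60 0 0 0;-90 0 0 0;-125 0 0 0' 1 40
python3 - <<'E'
from h import *
go(.582,.325,ztcp=.195)
E
```

```text
time: 56.7
ee_pos: [0.6193, -0.0565, 0.0683]
tcp_rot: [136.6, 89.6, 134.0]
wrist_force: [-0.3, -0.3, 1.5]
opening: 0.0491
time: 57.7
ee_pos: [0.6195, -0.057, 0.1942]
tcp_rot: [140.1, 89.6, 137.6]
wrist_force: [1.2, -0.6, -0.5]
opening: 0.0854
t 57.70 shift [  1.2 380.  -54.4] jaw 87.5
```

```bash
python3 -m jog '0 40 -6 0;0 95 -14 0;0 155 -22 0;0 215 -31 0;0 275 -40 0;0 335 -48 0;0 372 -53 0;0 380 -54.5 0'
python3 - <<'E'
from h import *
go(.582,.325,ztcp=.0875)
E
```

```text
time: 58.7
ee_pos: [0.5814, 0.3273, 0.1949]
tcp_rot: [139.9, 89.6, 137.5]
wrist_force: [-0.4, -1.2, 0.4]
opening: 0.0851
t 58.70 shift [107.4  -2.8   1.3] jaw 87.6
```

```bash
python3 -m jog '25 0 0 0;60 0 0 0;85 0 0 0;100 0 0 0;106 0 0 0;107 0 0 0;107 0 0 0;107 0 0 0' 1 40
python3 -m jog '0 0 0 0;0 0 0 0;0 0 0 0;0 0 0 0;0 0 0 0;0 0 0 0;0 0 0 0;0 0 0 0' 0 40
python3 -m jog '-15 0 0 0;-45 0 0 0;-60 0 0 0;-65 0 0 0;-65 0 0 0;-65 0 0 0;-65 0 0 0;-65 0 0 0'
python3 - <<'E'
from h import *
go(.628,.0795,ztcp=.15)
E
```

```text
time: 59.7
ee_pos: [0.5819, 0.3257, 0.0887]
tcp_rot: [130.2, 89.6, 127.7]
wrist_force: [1.0, -0.1, 0.0]
opening: 0.0854
time: 60.7
ee_pos: [0.5816, 0.3256, 0.088]
tcp_rot: [137.5, 89.6, 135.0]
wrist_force: [0.3, 1.4, 3.7]
opening: 0.0398
time: 61.7
ee_pos: [0.5817, 0.3251, 0.1524]
tcp_rot: [144.7, 89.6, 142.2]
wrist_force: [-0.5, -0.3, -2.1]
opening: 0.0395
t 61.70 shift [   1.1 -243.3   57.1] jaw 87.5
```

```bash
python3 -m jog '0 -35 8 0;0 -80 19 0;0 -130 31 0;0 -175 41 0;0 -210 49 0;0 -235 55 0;0 -243 57 0;0 -243.3 57 0'
python3 -m jog '0 0 0 0;12 0 0 0;25 0 0 0;35 0 0 0;41 0 0 0;43 0 0 0;43 0 0 0;43 0 0 0'
python3 - <<'E'
from h import *
go(.628,.0795,ztcp=.0733)
E
```

```text
time: 62.7
ee_pos: [0.628, 0.0796, 0.1513]
tcp_rot: [139.8, 89.6, 137.3]
wrist_force: [0.3, 1.5, -1.6]
opening: 0.0396
time: 63.7
ee_pos: [0.6281, 0.0798, 0.1089]
tcp_rot: [135.2, 89.6, 132.6]
wrist_force: [-0.2, 0.2, -1.8]
opening: 0.0396
t 63.70 shift [35.6 -0.5  0.1] jaw 87.5
```

```bash
python3 -m jog '8 0 0 0;18 0 0 0;27 0 0 0;33 0 0 0;35 0 0 0;35.5 0 0 0;36 0 0 0;36 0 0 0'
python3 -m jog '0 0 0 0;0 0 0 0;0 0 0 0;-8 0 0 0;-30 0 0 0;-60 0 0 0;-100 0 0 0;-140 0 0 0' 1 40
python3 -m jog '-10 50 -10 0;-10 110 -30 0;-10 170 -50 0;-10 230 -70 0;-10 260 -90 0;-10 260 -90 0;-10 260 -90 0;-10 260 -90 0'
python3 - <<'E'
from h import *
snap("top","t9"); snap("scene","s9")
a=np.load("pics/t9.npy")[140:280,230:450]; b=np.load("pics/s9.npy")[110:280,180:430]
f=lambda x:cv2.resize(x,(400,int(400*x.shape[0]/x.shape[1])),interpolation=cv2.INTER_CUBIC)
a,b=cv2.resize(a,(790,503),interpolation=cv2.INTER_CUBIC),f(b)
cv2.imwrite("pics/t9c.png",a); cv2.imwrite("pics/s9c.png",cv2.resize(b,None,fx=1.9,fy=1.9))
print(status.get_obs()["time"])
E
```

```text
time: 64.7
ee_pos: [0.6279, 0.08, 0.073]
tcp_rot: [134.7, 89.6, 132.1]
wrist_force: [0.1, 0.3, 2.1]
opening: 0.0395
time: 65.7
ee_pos: [0.6282, 0.0793, 0.2143]
tcp_rot: [136.8, 89.6, 134.3]
wrist_force: [1.0, -0.6, -0.5]
opening: 0.0854
time: 66.7
ee_pos: [0.5506, 0.3419, 0.2244]
tcp_rot: [138.0, 89.6, 135.4]
wrist_force: [-1.2, -0.9, 0.9]
opening: 0.0854
66.8
```

View pics/t9c.png

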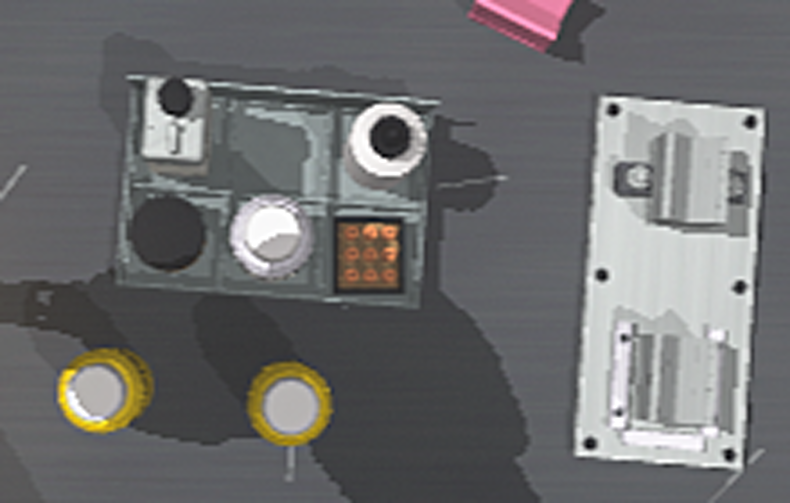

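View pics/s9c.png

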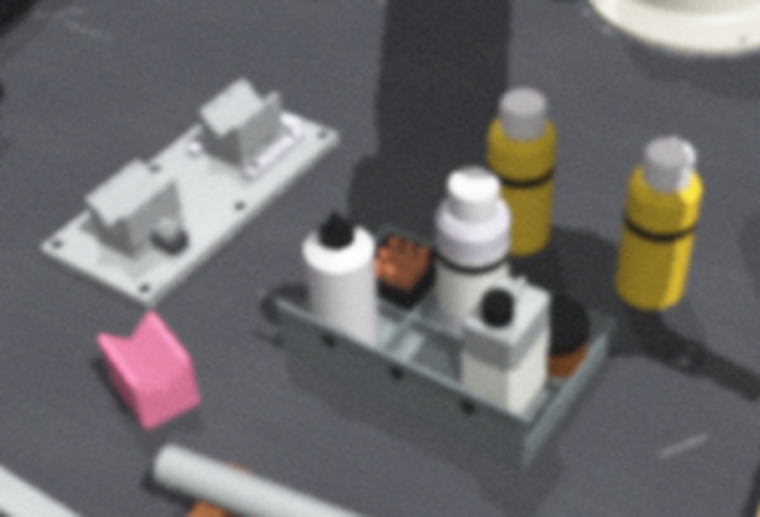

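The final pictures show the tin at (176,125), flask at (388,140) and can at (272,237), all upright in their original compartments. The V-block is seated at (680,385) in line with the clamped one, and the jar, box and look-alikes are untouched.

```bash
python3 -c "
from workcell import bot; print(bot.job_done())"
```

```text
the job is handed in; nothing more can be done
None
```

The job is done and handed in after about 67 s of robot time. I moved the tin, flask and can onto the board and set the grey V-block groove-up in the empty seat. I then put the can, flask and tin back, each in the compartment it came from.

- **Containers:** the last top and scene pictures show all three upright in their original compartments. The jar, the tip box, the two yellow cans and the pink block look undisturbed, judged by eye.
- **V-block:** a wrist-camera check after release put its groove within about 1 mm of the clamped block's line and its centre within about 2 mm of the seat, to my pixel-reading accuracy.
- **Forces:** wrist force stayed below about 10 N in every reading.

- **Tilt at the start:** joint 6 ran into its 180° limit and left the tool tilted about 2°. I corrected that to about 0.4° before the first grasp, which cost a few seconds; that tilt stayed for the rest of the job.
- **Measurement disagreements:** the top and wrist views differed by about 2 mm for the seat and up to 5 mm for the caddy's position. I set the placements from the recorded grasp poses, with shifts of up to about 3 mm towards the compartment centres.

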